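# Gauge the charging case's rounded edge with the radius leaf that fits

### The job

I am making a dock for the navy charging case. Take from the dark rack the radius leaf whose hollow matches the case's rounded top edge on the robot's side, and set it upright and square on that edge, pressing it gently home down and back in turn until it no longer rocks: its flank on the case's top and its cheek on the case's front face bearing together, with about 3 N each way; keep it so for two seconds. Then stand that leaf fully home in the free slot of the wooden ear-tip holder, let go of it, leave the other two leaves in the rack, and do not knock anything else about.

Things in the scene. Friction and masses are not known exactly. Their poses are not given: they have to be found in the camera images.
- leaf_small: Aluminium leaf, hollow radius 5 mm; same outline and origin as leaf_mid, in another rack slot. Too small for the case: its hollow gapes. Origin: where flank plane (z=0, faces down) and cheek face (x=0, faces +x) meet, mid thickness.
- leaf_mid: Aluminium leaf, 12 mm thick (y), 80 g, upright in any rack slot. Seen along y: block x -16..28, z 0..45 mm, its underside z=0 the flank; cheek below it x -16..0, z -30..0, its face x=0 looking to +x; inner corner filled to a concave radius of 10 mm. Origin: the sharp corner where flank and cheek faces would meet, mid thickness; z up. Grip the block across its thickness, e.g. at x=6, z=32.
- leaf_large: Aluminium leaf, hollow radius 16 mm; same outline and origin as leaf_mid, in another rack slot. Too large: its hollow meets the edge before its faces do, so it rocks. Origin: where flank plane (z=0, faces down) and cheek face (x=0, faces +x) meet, mid thickness.
- rack: Fixed dark wooden rack, 60 x 160, 42 mm high, three slots at its y = -60, 0, 60 mm. Origin: underside, in line with the slots. A leaf at home has its origin at rack x=0, z=42 mm, axes along the rack's: its 16 x 12 mm cheek stands in a 20 x 16 mm pocket, 14 mm deep, its flank lies on a ledge.
- cradle: Fixed grey cradle, base 100 x 110 mm, carrying the navy charging case: 80 (x) x 100 (y) x 50 mm tall, front and back top edges of radius 10 mm, round twist lid on top from x=1 mm backwards, 8 mm high. Origin: underside; +x from the front face into the case. The case is sprung: it gives way down and to +x by 0.5 mm per N (at most 14 mm), not sideways. Max 15 N on it.
- edge_nominal (a point): On the cradle, 100 mm above the table, axes as the cradle's: nominal sharp corner of the case's front face and level top, mid width; a seated leaf's origin would be here, axes along the cradle's. The case's pad is adjustable: the real corner is up to 7 mm off in cradle x and up to 7 mm off in z, constant in a run, in no measured pose: feel. Friction on one face can hold the other off.
- tip_holder: Fixed light wooden ear-tip holder, about 95 x 100 mm: one free slot like the rack's in front, three short pegs with rubber tips (42 mm high) 53 mm behind the slot (+x). Origin: underside, at the slot.
- free_slot (a point): On the ear-tip holder, 42 mm above the table, axes as the holder's: where the leaf's origin is, axes along the holder's, when it stands fully home in the free slot. Pocket and ledge as in the rack: about 2 mm of play all round, the cheek goes 14 mm deep.
- dish: white ceramic dish, 96 mm across, 22 mm high; bystander. Origin: underside.
- flashlight: aluminium flashlight standing on its head, 38 mm across, 109 mm high, press button on top; bystander. Origin: underside.
- puck: white round charger puck, 52 mm across, 22 mm high; bystander. Origin: underside.
- power_brick: white power brick, 55 x 55 x 30 mm; bystander. Origin: underside.
- mug: blue mug, 80 mm across, 92 mm high; bystander. Origin: underside.
- card_box: small cardboard box, 70 x 100 x 24 mm; bystander. Origin: underside.
Mind the look-alikes: they are no part of the job. Leave any pink look-alike of the cradle alone. Of the things shaped like the tip_holder, the wooden one is meant.

How it is judged:
On the way:
1. the 10 mm leaf sits upright and square (6 degrees) on the case's front top edge, flank and cheek each bearing with over 0.5 N, under 8 N in all, for 1 s (contact force between each of leaf_mid_c0, leaf_mid_c1 and cradle above 0.5 N and contact force between leaf_mid and cradle below 8 N and angle between the x axis of leaf_mid and the x axis of cradle, either way round below 0.105 rad and angle between leaf_mid's own z axis and vertical below 0.105 rad and x of leaf_mid in the frame of cradle below 0 m), for 1 s.
At the end, for the whole second after the job is handed in: The 10 mm leaf stands released and at rest in the ear-tip holder's free slot: origin within 6 mm horizontally and 4 mm in height of the slot point, upright within about 6 degrees; the two other leaves are within 12 mm of where they started (horizontal distance between leaf_mid and free_slot below 0.006 m and z of leaf_mid in the frame of free_slot between -0.004 and 0.004 m and angle between leaf_mid's own z axis and vertical below 0.1 rad and angle between the x axis of leaf_mid and the x axis of tip_holder, either way round below 0.3 rad and linear speed of leaf_mid below 0.02 m/s and distance of each of leaf_small, leaf_large from where it was at the start of the episode below 0.012 m); the robot touches nothing.
It fails at once if the case or its cradle is pressed with more than 15 N (contact force between cradle and anything else above 15 N).
It fails at once if a bystander is shifted by more than 25 mm (distance of any of dish, flashlight, puck, power_brick, mug, card_box from where it was at the start of the episode above 0.025 m).
It also fails if it takes over 54 s, if anything falls off the work surface, if the arm or the gripper's body presses on something with over 40 N, if the wrist force passes 120 N, or if a joint passes its speed limit or range.

### The arm

A 6-joint arm with a two-finger parallel gripper is mounted at the origin on the work surface. World frame = base frame: x ahead of the robot, y to its left, z up, the work surface at z = 0. Lengths are in m, angles in rad, forces in N, time in s.
With the tool pointing down it reaches from about 0.3 to 0.75 m from the base axis. Payload 8.5 kg.
Tool frame: the origin (TCP) lies where the fingers leave the gripper's body, on its centre line; the fingertips stand 64 mm ahead of it and the grasp point (between the pads) lies 45 mm ahead of it; z points along the fingers, y is the line along which they close (so a half turn about z gives the same grasp; the last joint's range is limited). The gripper opens to 88 mm and grips with 3 to 60 N. Pads are 18 mm wide; open, the fingers measure 123 mm over their backs; the gripper's body (75 mm by 187 mm) begins 45 mm behind the grasp point.
Start: joints at [0.964, 0.381, 1.297, -0, 1.464, -0.215], TCP at [0.21, 0.508, 0.303] pointing down, gripper open.
Joint ranges: [-3.11, 3.11], [-0.89, 2.33], [0.22, 2.48], [-1.42, 4.56], [0.17, 2.85], [-2.88, 2.88]. Speed limits (rad/s): [2.39, 2.39, 3.14, 3.14, 3.14, 3.14].

### API

Orientations are given as a rotation vector (axis times angle).
In Python, from plant import * gives the robot as it stands.
- The arm moves only by the tool play_rows, never from a script. Its argument "plan" is a list of rows, each a list of 2 entries, a list of its own where there are three numbers: the shift along the world's x, y, z in mm, then the turn about the world's z in rad. A call has 1 to 20 rows; each row is the pose to reach, as a shift and turn from the pose commanded when the call began; what a row does not reach only later rows make up. A row lasts 1/12 s, in which the tool goes at most 41.7 mm and 7.16 degrees, less where a joint would pass 70% of its speed; a pose out of reach is approached as far as the arm can. A call with a gripper value outside its range is refused whole. "claw" is the opening, from -1 (shut) to 1 (fully open), set as the call begins (left out, the last holds). The fingers move at their own pace and stop on an object; the grip force is fixed at half the most. Time passes only in rows, so rows that repeat a pose let the fingers close. It gives the time, the measured TCP pose, the force, the opening and the grip force at its end, in the units of the state.
- state(): the state, without advancing time (a new reading comes with each control period).
- get_image(name): name is "scene" or "side" or "wrist"; returns a dict with "img" (400x640x3 uint8, blue, green, red), "vertical_fov" (degrees; the focal length in pixels is half the picture's height over the tangent of half this angle, whatever the lens; pixels are square), "cx", "cy" (the principal point, pixels), "k1" (the pictures are not rectified: a ray, as slopes to the right and down, at radius r is drawn at 1 + k1 r^2 times it, then the intrinsics apply), "R" (3x3) and "t" (3): a world point X has camera coordinates R X + t; the wrist camera has in their place "T_tool_cam" (4x4, takes a point from camera to tool coordinates, whose origin is the TCP and whose axes are the flange's). Camera axes: x right, y down, z forward; pixel columns grow to the right and rows downward; lengths in m; the calibration is good to about 2 mm. A picture is of the moment at which its call begins: read the wrist's pose just before it. There is no depth.
- sign_off(): hands the job in; it is judged then, once.
The state is a dict: "time_s": time; "q": joint angles; "joint_velocities": joint speeds; "joint_torque": joint torques, N m; "ee_pos": TCP position; "eef_rot": TCP orientation; "ft_force": force on the tool from outside, world axes, zero at the start; "moment": the same for the moment, N m; "grip_width": finger opening in m; "gripper_force": force on a finger pad.
Only numpy, scipy, OpenCV 4.12 (cv2) and the standard library are available. Lean on these libraries where they do the work, as an engineer would, in place of code of your own. Each camera call takes 0.05 s, during which the arm holds its last target. There are 200 camera calls.

## Working session

There is one attempt and no reset: what is moved stays moved. The work goes in short steps, Python scripts to look and compute and a tool call to move; the robot and the scene stay as the last step left them, time stands still between calls to the robot, and variables do not carry over. Pictures are saved under pics/ and viewed, at most 10 in all, crops included, and the job is handed in when it is done.

Besides the shell and the picture viewer there is one more tool, called after "Emit:" in YAML: its name, and indented under it one key for each argument. play_rows: Moves the arm, as the interface text tells. Its arguments: {"type":"object","properties":{"plan":{"type":"array"},"claw":{"type":"number"}},"required":["plan"]}

```bash
mkdir -p pics; cat > h.py <<'E'
from plant import *
import numpy as np, cv2
from scipy.spatial.transform import Rotation as Rn
def grab(n):
    s=state(); d=get_image(n); d=dict(d)
    if n=="wrist":
        T=np.eye(4);T[:3,:3]=Rn.from_rotvec(s["eef_rot"]).as_matrix();T[:3,3]=s["ee_pos"]
        M=np.linalg.inv(T@np.array(d["T_tool_cam"])); d["R"]=M[:3,:3]; d["t"]=M[:3,3]
    return d
def K(d):
    h,w=d["img"].shape[:2]; f=h/2/np.tan(np.radians(d["vertical_fov"])/2)
    return np.array([[f,0,d["cx"]],[0,f,d["cy"]],[0,0,1.]]),np.array([d["k1"],0,0,0.])
def ray(d,p):
    k,D=K(d); u=cv2.undistortPoints(np.array(p,float).reshape(-1,1,2),k,D).reshape(-1,2)
    R=np.array(d["R"]);t=np.array(d["t"]).ravel()
    return -R.T@t, np.c_[u,np.ones(len(u))]@R
def onz(d,p,z):
    o,v=ray(d,p); return o+v*((z-o[2])/v[:,2])[:,None]
def proj(d,X):
    k,D=K(d); return cv2.projectPoints(np.array(X,float).reshape(-1,1,3),cv2.Rodrigues(np.array(d["R"]))[0],np.array(d["t"],float).ravel(),k,D)[0].reshape(-1,2)
E
python3 - <<'E'
from h import *
import pickle
print(state())
for n in("scene","side","wrist"):
    d=grab(n); cv2.imwrite(f"pics/{n}0.png",d["img"]); pickle.dump(d,open(n+"0.pkl","wb"))
    print(n,np.round(-np.array(d["R"]).T@np.array(d["t"]).ravel(),3),d["vertical_fov"],d["k1"])
E
```

```text
{'time_s': 0.0, 'q': array([ 9.63688728e-01,  3.81201519e-01,  1.29828076e+00, -2.22290717e-05,
        1.46360336e+00, -2.15291714e-01]), 'joint_velocities': array([ 0.00204105,  0.00144504, -0.00038707,  0.00081462,  0.0005269 ,
        0.00056821]), 'joint_torque': array([-5.65169501e-05, -4.37946367e+01, -2.24547672e+01,  7.12859980e-02,
        3.54385818e-02, -1.05267939e-04]), 'ee_pos': array([0.20991306, 0.50815197, 0.30212799]), 'eef_rot': array([-6.11417543e-01, -3.08093271e+00,  2.16316435e-03]), 'ft_force': array([-0.27594857, -0.2269899 ,  0.16932963]), 'moment': array([-0.01098392,  0.0226693 ,  0.0252768 ]), 'gripper_force': 0.0, 'grip_width': 0.08827502562873907}
scene [1.202 0.356 1.027] 51.883075360395395 -0.047142935100006694
side [-0.06  -0.521  0.858] 47.530025507594104 -0.06309252362581304
wrist [0.15  0.533 0.385] 58.07439402335663 -0.0607423010800147
```

View pics/scene0.png

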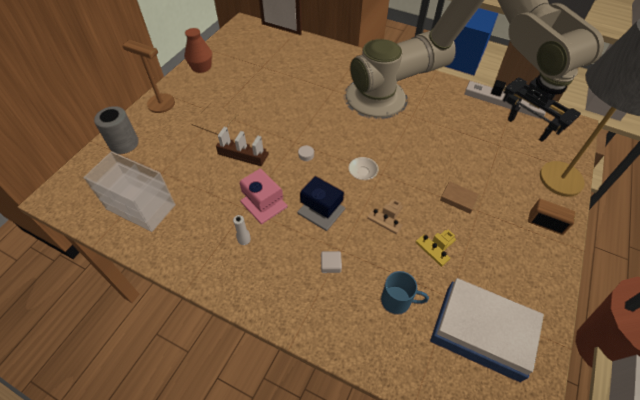

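View pics/side0.png

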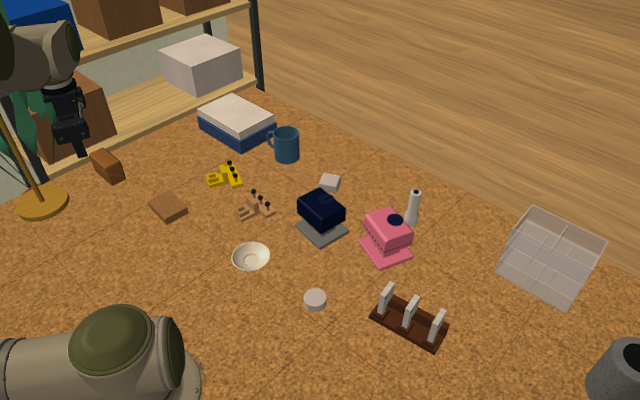

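Scene picture: dark rack with three leaves at (242,148); navy case on grey cradle at (322,198) against the pink look-alike at (262,193); wooden holder (384,216) against the yellow one (436,245). Side picture: rack (410,320), navy case (321,213), wooden holder (255,207), yellow holder (225,175).

```bash
python3 - <<'E'
from h import *
import pickle
S=pickle.load(open("scene0.pkl","rb"));D=pickle.load(open("side0.pkl","rb"))
def tri(a,b):
    o1,v1=ray(S,[a]);o2,v2=ray(D,[b]);v1=v1[0];v2=v2[0]
    s=np.linalg.lstsq(np.c_[v1,-v2],o2-o1,rcond=None)[0]
    return np.round((o1+s[0]*v1+o2+s[1]*v2)/2,3),round(np.linalg.norm(o1+s[0]*v1-o2-s[1]*v2),4)
print(onz(S,[[242,155],[322,212],[384,217],[363,168],[306,153],[242,243],[332,266],[460,197]],0).round(3))
print(onz(D,[[408,325],[321,232],[253,208],[251,262],[315,304],[413,223],[329,187],[168,210]],0).round(3))
a=D["img"][275:355,360:460];b=S["img"][120:170,205:280]
c=D["img"][180:250,225:355]
ims=[cv2.resize(x,(400,300),interpolation=cv2.INTER_CUBIC) for x in (a,b,c,S["img"][170:245,300:410])]
cv2.imwrite("pics/crop1.png",np.vstack([np.hstack(ims[:2]),np.hstack(ims[2:])]))
E
```

```text
[[ 0.484 -0.286  0.   ]
 [ 0.571  0.056  0.   ]
 [ 0.504  0.23   0.   ]
 [ 0.354  0.099  0.   ]
 [ 0.379 -0.099  0.   ]
 [ 0.769 -0.102  0.   ]
 [ 0.72   0.16   0.   ]
 [ 0.326  0.418  0.   ]]
[[ 0.482 -0.289  0.   ]
 [ 0.563  0.044  0.   ]
 [ 0.503  0.247  0.   ]
 [ 0.369  0.101  0.   ]
 [ 0.385 -0.1    0.   ]
 [ 0.757 -0.116 -0.   ]
 [ 0.715  0.152 -0.   ]
 [ 0.335  0.415  0.   ]]
```

View pics/crop1.png

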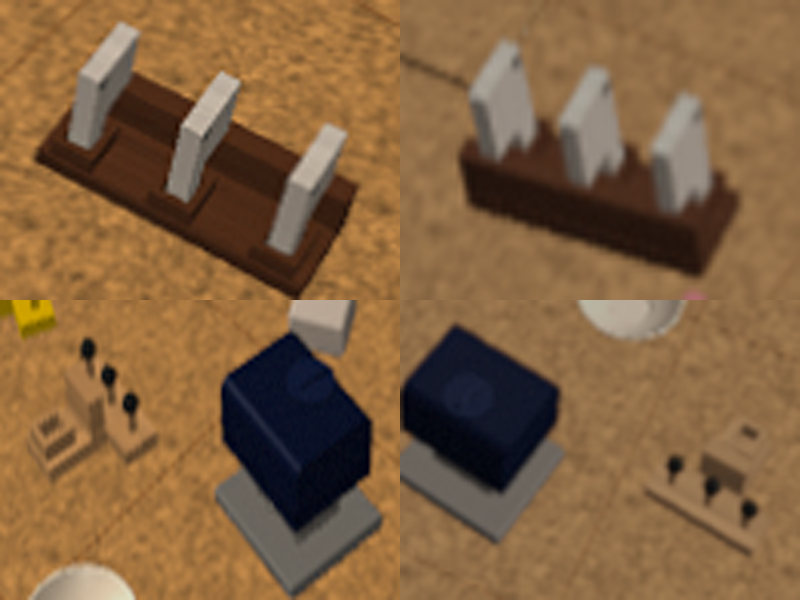

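```bash
python3 - <<'E'
from h import *
import pickle
D=pickle.load(open("side0.pkl","rb"))
P=onz(D,[[369.5,317.1],[434,354],[295.5,225.5],[319.9,248.3],[348.5,231.3]],0)
print(P.round(3))
for a,b in((1,0),(3,2)):
    v=P[b]-P[a];print(np.linalg.norm(v),"y-dir deg",np.degrees(np.arctan2(v[1],v[0]))-90)
s=state();R=Rn.from_rotvec(s["eef_rot"]).as_matrix();print(R.round(3))
d=pickle.load(open("wrist0.pkl","rb"));print(np.array(d["T_tool_cam"]).round(3),d["cx"],d["cy"])
c=-np.array(d["R"]).T@d["t"];z=np.array(d["R"])[2];print(z.round(3))
E
```

```text
[[ 0.441 -0.213  0.   ]
 [ 0.46  -0.369  0.   ]
 [ 0.534  0.111  0.   ]
 [ 0.518  0.007  0.   ]
 [ 0.614 -0.007  0.   ]]
0.15720539782465542 y-dir deg 7.00165513776038
0.10499640413748393 y-dir deg -8.840783113980692
[[-0.924  0.382 -0.001]
 [ 0.382  0.924 -0.001]
 [ 0.    -0.001 -1.   ]]
[[ 0.    -0.966 -0.258  0.065]
 [ 1.     0.    -0.    -0.   ]
 [ 0.    -0.258  0.966 -0.083]
 [ 0.     0.     0.     1.   ]] 318.03564340584444 201.4697065605772
[ 0.238 -0.1   -0.966]
```

Emit:
play_rows:
  plan:
    - [[250,-610,0],0.515]
    - [[250,-610,0],0.515]
    - [[250,-610,0],0.515]
    - [[250,-610,0],0.515]
    - [[250,-610,0],0.515]
    - [[250,-610,0],0.515]
    - [[250,-610,0],0.515]
    - [[250,-610,0],0.515]
    - [[250,-610,0],0.515]
    - [[250,-610,0],0.515]
    - [[250,-610,0],0.515]
    - [[250,-610,0],0.515]
    - [[250,-610,0],0.515]
    - [[250,-610,0],0.515]
    - [[250,-610,0],0.515]
    - [[250,-610,0],0.515]
    - [[250,-610,0],0.515]
    - [[250,-610,0],0.515]
    - [[250,-610,0],0.515]

```text
time_s: 1.73
ee_pos: [0.4596, -0.1013, 0.3024]
eef_rot: [0.192, -3.135, -0.001]
ft_force: [0.5, 0.1, -0.9]
grip_width: 0.0886
gripper_force: 0.0
```

```bash
python3 - <<'E'
from h import *
import pickle
d=grab("wrist"); pickle.dump(d,open("w1.pkl","wb")); cv2.imwrite("pics/w1.png",d["img"])
a=np.radians(7);ex=np.array([np.cos(a),np.sin(a),0]);ey=np.array([-np.sin(a),np.cos(a),0])
for y in(-.06,0,.06): print(proj(d,np.array([.482,-.288,.042])+y*ey).round(0))
E
```

```text
[[ 70. 176.]]
[[128. 175.]]
[[187. 175.]]
```

View pics/w1.png

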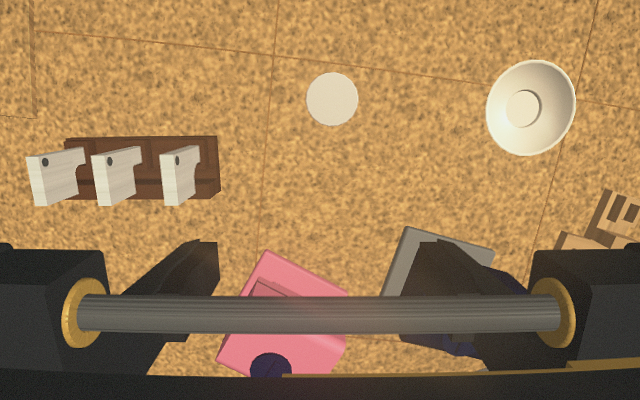

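Leaves at (58,175), (117,175), (180,175); dish, puck, pink cradle and grey cradle also seen. Enlarge the leaves to compare hollows.

```bash
python3 - <<'E'
import cv2,pickle
d=pickle.load(open("w1.pkl","rb"))
cv2.imwrite("pics/c2.png",cv2.resize(d["img"][130:215,20:230],None,fx=3.8,fy=3.8,interpolation=cv2.INTER_CUBIC))
E
```

```text
(no output)
```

View pics/c2.png

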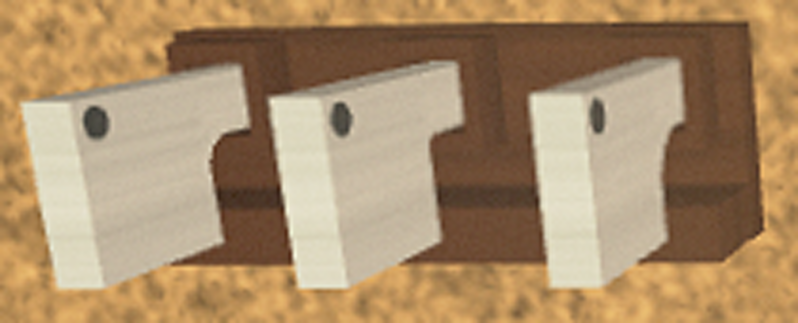

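Left leaf (58,175): hollow about 10 mm; middle (117,175): tight, 5 mm; right (180,175): wide, 16 mm. So the left leaf (rack y = -60) is the one meant.

```bash
python3 - <<'E'
from h import *
import pickle
d=pickle.load(open("w1.pkl","rb"))
def f(p): return np.array(p)/3.8+[20,130]
for T in ([(22,102),(75,98),(103,288),(57,288)],[(268,97),(322,97),(348,288),(298,288)],[(529,95),(587,93),(600,286),(549,286)]):
    P=onz(d,f(T),.087); c=P.mean(0); v=P[2]+P[3]-P[0]-P[1]; w=P[1]+P[2]-P[0]-P[3]
    print(c.round(4),"len",np.linalg.norm(v)/2,"wid",np.linalg.norm(w)/2,"yaw",np.degrees(np.arctan2(v[1],v[0])).round(1))
E
```

```text
[ 0.4859 -0.3477  0.087 ] len 0.044394494827442135 wid 0.012559469944690068 yaw 5.7
[ 0.4785 -0.2882  0.087 ] len 0.044286487566553005 wid 0.012385451794173576 yaw 6.9
[ 0.4709 -0.2286  0.087 ] len 0.043928779133448885 wid 0.012503324209580103 yaw 6.0
```

Emit:
play_rows:
  plan:
    - [[26,-246,-60],0]
    - [[26,-246,-60],0]
    - [[26,-246,-60],0]
    - [[26,-246,-60],0]
    - [[26,-246,-60],0]
    - [[26,-246,-60],0]
    - [[26,-246,-60],0]
    - [[26,-246,-60],0]
    - [[26,-246,-100],0]
    - [[26,-246,-130],0]
    - [[26,-246,-150],0]
    - [[26,-246,-150],0]
  claw: -0.15

```text
time_s: 2.78
ee_pos: [0.4855, -0.3441, 0.1498]
eef_rot: [0.197, -3.131, -0.009]
ft_force: [-0.6, 0.2, -0.2]
grip_width: 0.0371
gripper_force: 0.0
```

```bash
python3 - <<'E'
from h import *
import pickle
print(state()["ft_force"],state()["grip_width"])
for n in("wrist",):
    d=grab(n); pickle.dump(d,open("w2.pkl","wb"))
cv2.imwrite("pics/w2.png",d["img"])
E
```

```text
[-0.64342087  0.16481644 -0.24613574] 0.03707679360784654
```

View pics/w2.png

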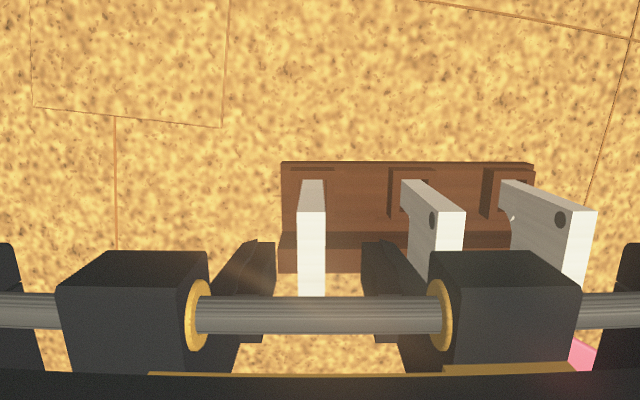

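Leaf at (312,240) stands between the fingers (275 and 362), neighbours clear. Descend and grip.

Emit:
play_rows:
  plan:
    - [[0,0,-17],0]
    - [[0,0,-33],0]
    - [[0,0,-33],0]
    - [[0,0,-33],0]

```text
time_s: 3.17
ee_pos: [0.4866, -0.3471, 0.1215]
eef_rot: [-0.195, 3.135, -0.002]
ft_force: [0.2, -0.4, -0.1]
grip_width: 0.0379
gripper_force: 0.0
```

Emit:
play_rows:
  plan:
    - [[0,0,0],0]
    - [[0,0,0],0]
    - [[0,0,0],0]
    - [[0,0,0],0]
    - [[0,0,0],0]
    - [[0,0,0],0]
    - [[0,0,0],0]
  claw: -1

```text
time_s: 3.75
ee_pos: [0.4862, -0.3478, 0.1204]
eef_rot: [-0.193, 3.135, -0.001]
ft_force: [-1.0, 1.7, 5.1]
grip_width: 0.0118
gripper_force: 29.9
```

Emit:
play_rows:
  plan:
    - [[0,0,10],0]
    - [[0,0,30],0]
    - [[0,0,60],0]
    - [[0,0,90],0]
    - [[0,30,120],0]
    - [[10,60,140],-0.1]
    - [[34,498,181],-0.276]
    - [[34,498,181],-0.276]
    - [[34,498,181],-0.276]
    - [[34,498,181],-0.276]
    - [[34,498,181],-0.276]
    - [[34,498,181],-0.276]
    - [[34,498,181],-0.276]
    - [[34,498,181],-0.276]
    - [[34,498,181],-0.276]
    - [[34,498,181],-0.276]
    - [[34,498,181],-0.276]
    - [[34,498,181],-0.276]
    - [[34,498,181],-0.276]
    - [[34,498,181],-0.276]

```text
time_s: 5.42
ee_pos: [0.5199, 0.1498, 0.3008]
eef_rot: [-0.24, -3.132, 0.001]
ft_force: [0.4, 0.0, -1.0]
grip_width: 0.0116
gripper_force: 29.9
```

```bash
python3 - <<'E'
from h import *
import pickle
print(state()["ft_force"],state()["ee_pos"],state()["eef_rot"],state()["grip_width"])
d=grab("wrist"); pickle.dump(d,open("w3.pkl","wb"))
cv2.imwrite("pics/w3.png",d["img"])
d=grab("side"); pickle.dump(d,open("side3.pkl","wb"))
E
```

```text
[ 0.37351742  0.01621316 -1.00281642] [0.5198683  0.14982682 0.30079198] [-2.39848517e-01 -3.13204148e+00  6.36833550e-04] 0.01155263536442462
```

View pics/w3.png

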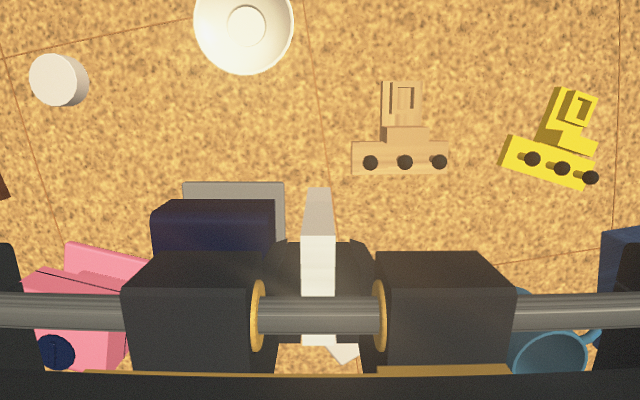

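Case front at (212,205) with base front edge (184,182)-(284,181); wooden holder at (400,130), its pocket at (405,97), tips (370,162),(404,162),(440,161); yellow look-alike at right. Enlarge the two targets.

```bash
python3 - <<'E'
import cv2,pickle,numpy as np
i=pickle.load(open("w3.pkl","rb"))["img"]
r=lambda a:cv2.resize(a,None,fx=4,fy=4,interpolation=cv2.INTER_CUBIC)
a=r(i[75:180,345:455]); b=r(i[175:255,140:230]); b=cv2.convertScaleAbs(b,alpha=2)
b=np.vstack([b,np.zeros((a.shape[0]-b.shape[0],b.shape[1],3),np.uint8)])
o=np.hstack([a,b]);print(o.shape);cv2.imwrite("pics/c3.png",o)
E
```

```text
(420, 800, 3)
```

View pics/c3.png

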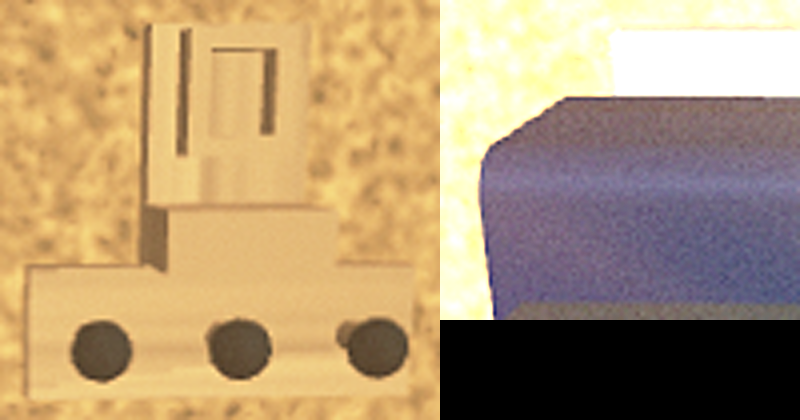

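```bash
python3 - <<'E'
from h import *
import pickle
d=pickle.load(open("w3.pkl","rb"))
c=lambda p:np.array(p)/4.+[345,75]
T=onz(d,c([(102,350),(239,349),(378,347)]),.042)
v=T[2]-T[0]; yaw=np.arctan2(v[1],v[0])-np.pi/2; ex=np.array([np.cos(yaw),np.sin(yaw),0])
print("tips",T.round(4),"spacing",np.linalg.norm(v)/2,"yaw",np.degrees(yaw)); print("slot A",(T.mean(0)-.053*ex).round(4))
P=onz(d,c([(211,48),(277,48),(277,136),(211,136)]),.026); print("pocket",P.round(4),"slot B",(P.mean(0)+.008*ex).round(4))
for z in(0,.01,.02):print("base front",z,onz(d,[[184,182],[284,181]],z).round(4))
print("case top/left silhouette z=.1", onz(d,[[260,212],[160.5,213]],.1).round(4))
print("case front bottom row 199, z .05",onz(d,[[284,199.2],[181,199.2]],.05).round(4))
E
```

```text
tips [[0.515  0.2005 0.042 ]
 [0.5197 0.2331 0.042 ]
 [0.5242 0.2664 0.042 ]] spacing 0.03327040307640869 yaw -7.939981851778246
slot A [0.4672 0.2407 0.042 ]
pocket [[0.4494 0.237  0.026 ]
 [0.4517 0.2527 0.026 ]
 [0.4722 0.2507 0.026 ]
 [0.4699 0.2348 0.026 ]] slot B [0.4687 0.2427 0.026 ]
base front 0 [[0.5124 0.0015 0.    ]
 [0.5282 0.1103 0.    ]]
base front 0.01 [[0.5109 0.0056 0.01  ]
 [0.5263 0.1116 0.01  ]]
base front 0.02 [[0.5094 0.0097 0.02  ]
 [0.5244 0.1129 0.02  ]]
case top/left silhouette z=.1 [[0.5318 0.0989 0.1   ]
 [0.5201 0.0164 0.1   ]]
case front bottom row 199, z .05 [[0.5362 0.1136 0.05  ]
 [0.521  0.0149 0.05  ]]
```

Emit:
play_rows:
  plan:
    - [[0,-88,-40],0.01]
    - [[0,-88,-40],0.01]
    - [[0,-88,-40],0.01]
    - [[0,-88,-70],0.01]
    - [[0,-88,-95],0.01]
    - [[0,-88,-110],0.01]
    - [[0,-88,-110],0.01]
    - [[0,-88,-110],0.01]
    - [[0,-88,-110],0.01]

```text
time_s: 6.27
ee_pos: [0.5205, 0.062, 0.192]
eef_rot: [0.225, 3.132, -0.0]
ft_force: [0.3, -0.4, -0.1]
grip_width: 0.0112
gripper_force: 29.9
```

```bash
python3 - <<'E'
from h import *
for _ in range(4):
    s=state();print(s["ft_force"].round(2),s["ee_pos"].round(4)); d=get_image("side")
x0,y0,w,hh=255,130,130,130
cv2.imwrite("pics/c4.png",cv2.resize(d["img"][y0:y0+hh,x0:x0+w],None,fx=4.5,fy=4.5,interpolation=cv2.INTER_CUBIC))
E
```

```text
[ 0.26 -0.45 -0.12] [0.5205 0.062  0.192 ]
[ 0.23 -0.67 -0.74] [0.5206 0.0621 0.1921]
[-0.18 -0.14 -0.85] [0.5205 0.0622 0.1921]
[-0.36  0.05 -1.03] [0.5204 0.0622 0.1919]
```

View pics/c4.png

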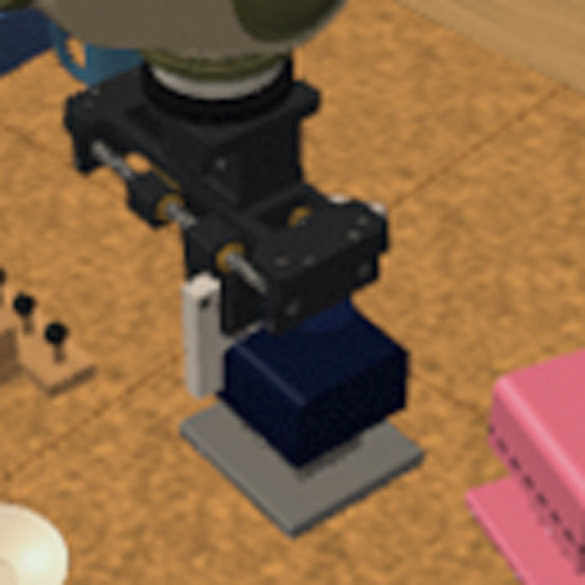

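```bash
python3 - <<'E'
from h import *
import pickle
d=pickle.load(open("side3.pkl","rb"))
s=state();R=Rn.from_rotvec(s["eef_rot"]).as_matrix();print(s["ee_pos"],R.round(3))
a=np.radians(-8.3);ex=np.array([np.cos(a),np.sin(a),0]);ey=np.array([-ex[1],ex[0],0])
z=np.array([0,0,.001])
O=np.array(s["ee_pos"])-.006*ex-78.4*z
pp=lambda X:((proj(d,X)-[255,130])*4.5).round(0).tolist()
print("leaf: bottom -x-y, bottom -x+y, bottom 0-y, top -x -y",pp([O-.016*ex-.006*ey-30*z,O-.016*ex+.006*ey-30*z,O-.006*ey-30*z,O-.016*ex-.006*ey+45*z]))
C=np.array([.5286,.061,.1])
print("case top front -y,+y; bottom -y,+y",pp([C-.05*ey,C+.05*ey,C-.05*ey-50*z,C+.05*ey-50*z]), "back top -y",pp(C-.05*ey+.08*ex))
E
```

```text
[0.52027984 0.06231193 0.19171024] [[-0.99   0.142  0.002]
 [ 0.142  0.99  -0.   ]
 [-0.002  0.    -1.   ]]
leaf: bottom -x-y, bottom -x+y, bottom 0-y, top -x -y [[197.0, 401.0], [183.0, 389.0], [220.0, 388.0], [193.0, 297.0]]
case top front -y,+y; bottom -y,+y [[291.0, 398.0], [179.0, 302.0], [291.0, 464.0], [182.0, 367.0]] back top -y [[403.0, 335.0]]
```

Emit:
play_rows:
  plan:
    - [[6,-1,0],0]
    - [[6,-1,-3],0]
    - [[6,-1,-5],0]
    - [[6,-1,-5],0]
    - [[6,-1,-5],0]
    - [[6,-1,-5],0]
    - [[6,-1,-5],0]

```text
time_s: 7.05
ee_pos: [0.526, 0.0613, 0.1858]
eef_rot: [-0.224, -3.134, 0.0]
ft_force: [1.1, 0.2, -0.8]
grip_width: 0.0115
gripper_force: 29.9
```

Emit:
play_rows:
  plan:
    - [[0,0,-1],0]
    - [[0,0,-2],0]
    - [[0,0,-3],0]
    - [[0,0,-3],0]
    - [[0,0,-3],0]

```text
time_s: 7.47
ee_pos: [0.526, 0.0613, 0.1827]
eef_rot: [-0.224, -3.133, -0.0]
ft_force: [-0.1, 0.4, -0.6]
grip_width: 0.0116
gripper_force: 29.9
```

Emit:
play_rows:
  plan:
    - [[0,0,-1],0]
    - [[0,0,-2],0]
    - [[0,0,-2],0]
    - [[0,0,-2],0]

```text
time_s: 7.8
ee_pos: [0.526, 0.0613, 0.1807]
eef_rot: [-0.224, -3.133, -0.0]
ft_force: [0.8, 0.4, -0.2]
grip_width: 0.0117
gripper_force: 29.9
```

Emit:
play_rows:
  plan:
    - [[0,0,-1],0]
    - [[0,0,-2],0]
    - [[0,0,-2],0]
    - [[0,0,-2],0]

```text
time_s: 8.13
ee_pos: [0.526, 0.0613, 0.1787]
eef_rot: [-0.224, -3.134, 0.0]
ft_force: [0.3, -0.5, -0.3]
grip_width: 0.0115
gripper_force: 29.9
```

Emit:
play_rows:
  plan:
    - [[0,0,-1],0]
    - [[0,0,-2],0]
    - [[0,0,-2],0]
    - [[0,0,-2],0]

```text
time_s: 8.47
ee_pos: [0.5261, 0.0613, 0.1769]
eef_rot: [0.224, 3.133, -0.0]
ft_force: [-0.1, -0.2, 3.0]
grip_width: 0.0119
gripper_force: 29.9
```

Emit:
play_rows:
  plan:
    - [[0,0,3],0]
    - [[3,-0.5,3],0]
    - [[3,-0.5,3],0]
    - [[3,-0.5,3],0]
    - [[3,-0.5,3],0]

```text
time_s: 8.88
ee_pos: [0.529, 0.0608, 0.1796]
eef_rot: [-0.224, -3.133, 0.0]
ft_force: [0.9, -0.3, -0.6]
grip_width: 0.0117
gripper_force: 29.9
```

Emit:
play_rows:
  plan:
    - [[1,-0.1,0],0]
    - [[2,-0.3,0],0]
    - [[3,-0.4,0],0]
    - [[3,-0.4,0],0]
    - [[3,-0.4,0],0]

```text
time_s: 9.3
ee_pos: [0.5321, 0.0604, 0.1797]
eef_rot: [-0.224, -3.134, -0.0]
ft_force: [-0.3, 0.1, -0.9]
grip_width: 0.0115
gripper_force: 29.9
```

Emit:
play_rows:
  plan:
    - [[1,-0.1,0],0]
    - [[2,-0.3,0],0]
    - [[2,-0.3,0],0]
    - [[2,-0.3,0],0]

```text
time_s: 9.63
ee_pos: [0.534, 0.0601, 0.1798]
eef_rot: [-0.224, -3.133, -0.0]
ft_force: [-0.4, 0.4, 0.1]
grip_width: 0.0116
gripper_force: 29.9
```

Emit:
play_rows:
  plan:
    - [[1,-0.1,0],0]
    - [[2,-0.3,0],0]
    - [[2,-0.3,0],0]
    - [[2,-0.3,0],0]

```text
time_s: 9.97
ee_pos: [0.5358, 0.0599, 0.1796]
eef_rot: [-0.224, -3.133, -0.0]
ft_force: [-1.9, 0.5, 0.4]
grip_width: 0.0119
gripper_force: 29.9
```

Emit:
play_rows:
  plan:
    - [[1,-0.1,0],0]
    - [[2,-0.3,0],0]
    - [[2,-0.3,0],0]
    - [[2,-0.3,0],0]

```text
time_s: 10.3
ee_pos: [0.5377, 0.0596, 0.1796]
eef_rot: [-0.224, -3.132, -0.0]
ft_force: [-3.5, 1.2, 0.6]
grip_width: 0.0115
gripper_force: 29.9
```

Emit:
play_rows:
  plan:
    - [[-3,0.4,0],0]
    - [[-3,0.4,0],0]
    - [[-3,0.4,-1.5],0]
    - [[-3,0.4,-2.5],0]
    - [[-3,0.4,-2.5],0]
    - [[-3,0.4,-2.5],0]

```text
time_s: 10.8
ee_pos: [0.5352, 0.0599, 0.1774]
eef_rot: [0.224, 3.133, -0.0]
ft_force: [-2.2, 0.9, 1.6]
grip_width: 0.0117
gripper_force: 29.9
```

Emit:
play_rows:
  plan:
    - [[1,-0.1,0],0]
    - [[2,-0.3,0],0]
    - [[2.5,-0.4,0],0]
    - [[2.5,-0.4,0],0]
    - [[2.5,-0.4,0],0]

```text
time_s: 11.22
ee_pos: [0.5373, 0.0596, 0.1772]
eef_rot: [-0.224, -3.133, -0.0]
ft_force: [-5.0, 0.9, 1.6]
grip_width: 0.0119
gripper_force: 29.9
```

Emit:
play_rows:
  plan:
    - [[-3,0.4,0],0]
    - [[-5,0.7,0.5],0]
    - [[-5,0.7,0.5],0]
    - [[-5,0.7,-0.5],0]
    - [[-5,0.7,-0.5],0]
    - [[-5,0.7,-0.5],0]

```text
time_s: 11.72
ee_pos: [0.5329, 0.0601, 0.1769]
eef_rot: [0.224, 3.132, -0.0]
ft_force: [0.1, 0.1, 1.6]
grip_width: 0.0117
gripper_force: 29.9
```

Emit:
play_rows:
  plan:
    - [[1,-0.1,0],0]
    - [[2,-0.3,0],0]
    - [[3,-0.4,0],0]
    - [[3.8,-0.6,0],0]
    - [[3.8,-0.6,0],0]
    - [[3.8,-0.6,0],0]

```text
time_s: 12.22
ee_pos: [0.536, 0.0597, 0.1766]
eef_rot: [-0.224, -3.133, -0.0]
ft_force: [-4.0, 1.3, 4.2]
grip_width: 0.0115
gripper_force: 29.9
```

```bash
cat > s.py <<'E'
from h import *
F=[]
for _ in range(8):
    s=state();F.append(s["ft_force"]);get_image("side")
print(np.mean(F,0).round(2),np.std(F,0).round(2),s["ee_pos"].round(4),s["moment"].round(2),s["time_s"])
E
python3 s.py
```

```text
[-3.55  0.71  2.79] [0.54 0.54 0.66] [0.5362 0.0596 0.1767] [ 0.17  0.59 -0.01] 12.5667
```

Emit:
play_rows:
  plan:
    - [[-0.3,0,0.2],0]
    - [[-0.3,0,0.2],0]
    - [[-0.3,0,0.2],0]
    - [[-0.3,0,0.2],0]
    - [[-0.3,0,0.2],0]
    - [[-0.3,0,0.2],0]
    - [[-0.3,0,0.2],0]
    - [[-0.3,0,0.2],0]
    - [[-0.3,0,0.2],0]
    - [[-0.3,0,0.2],0]
    - [[-0.3,0,0.2],0]
    - [[-0.3,0,0.2],0]
    - [[-0.3,0,0.2],0]
    - [[-0.3,0,0.2],0]
    - [[-0.3,0,0.2],0]
    - [[-0.3,0,0.2],0]

```text
time_s: 13.95
ee_pos: [0.536, 0.0596, 0.1769]
eef_rot: [-0.224, -3.134, 0.0]
ft_force: [-3.5, 1.5, 2.5]
grip_width: 0.0118
gripper_force: 29.9
```

```bash
python3 s.py
```

```text
[-3.41  0.61  2.77] [0.36 0.45 0.45] [0.536  0.0596 0.177 ] [ 0.13  0.62 -0.04] 14.3
```

Emit:
play_rows:
  plan:
    - [[0,0,0.6],0]
    - [[0,0,1.2],0]
    - [[0,0,1.2],0]
    - [[0,0,1.2],0]

```text
time_s: 14.68
ee_pos: [0.536, 0.0596, 0.178]
eef_rot: [-0.224, -3.133, 0.0]
ft_force: [-3.0, 1.0, 0.5]
grip_width: 0.0118
gripper_force: 29.9
```

```bash
python3 s.py
```

```text
[-3.28  1.04  0.56] [0.53 0.39 0.24] [0.536  0.0596 0.1781] [ 0.19  0.52 -0.04] 15.0333
```

Emit:
play_rows:
  plan:
    - [[0,0,-0.8],0]
    - [[0,0,-1.5],0]
    - [[0,0,-1.5],0]
    - [[0.2,0,-1.2],0]
    - [[0,0,-1.0],0]
    - [[0,0,-1.0],0]
    - [[0,0,-1.0],0]
    - [[0,0,-1.0],0]
    - [[0,0,-1.0],0]
    - [[0,0,-1.0],0]
    - [[0,0,-1.0],0]
    - [[0,0,-1.0],0]
    - [[0,0,-1.0],0]
    - [[0,0,-1.0],0]
    - [[0,0,-1.0],0]
    - [[0,0,-1.0],0]
    - [[0,0,-1.0],0]
    - [[0,0,-1.0],0]
    - [[0,0,-1.0],0]
    - [[0,0,-1.0],0]

```text
time_s: 16.75
ee_pos: [0.536, 0.0596, 0.1772]
eef_rot: [-0.224, -3.134, 0.0]
ft_force: [-2.1, 0.3, 2.1]
grip_width: 0.0119
gripper_force: 29.9
```

```bash
python3 s.py
```

```text
[-2.87  1.03  2.26] [0.79 0.5  0.7 ] [0.536  0.0596 0.1771] [0.18 0.55 0.02] 17.1
```

Emit:
play_rows:
  plan:
    - [[0,0,0],0]
    - [[0,0,0],0]
    - [[0,0,0],0]
    - [[0,0,0],0]
    - [[0,0,0],0]
    - [[0,0,0],0]
    - [[0,0,0],0]
    - [[0,0,0],0]
    - [[0,0,0],0]
    - [[0,0,0],0]
    - [[0,0,0],0]
    - [[0,0,0],0]
    - [[0,0,0],0]
    - [[0,0,0],0]
    - [[0,0,0],0]
    - [[0,0,0],0]

```text
time_s: 18.48
ee_pos: [0.536, 0.0596, 0.1772]
eef_rot: [0.224, 3.134, 0.0]
ft_force: [-3.4, 0.8, 2.6]
grip_width: 0.0116
gripper_force: 29.9
```

Emit:
play_rows:
  plan:
    - [[-0.5,0,0],0]
    - [[-1.0,0.1,0],0]
    - [[-1.0,0.1,0],0]
    - [[-1.0,0.1,0],0]

```text
time_s: 18.82
ee_pos: [0.5351, 0.0597, 0.1772]
eef_rot: [0.224, 3.133, -0.0]
ft_force: [-2.5, 0.3, 2.7]
grip_width: 0.0111
gripper_force: 29.9
```

```bash
python3 s.py
```

```text
[-1.95  0.75  2.23] [0.67 0.35 0.38] [0.5351 0.0597 0.1772] [0.19 0.28 0.  ] 19.1667
```

Emit:
play_rows:
  plan:
    - [[0.5,0,0],0]
    - [[0.8,-0.1,0],0]
    - [[0.8,-0.1,0],0]
    - [[0.8,-0.1,0],0]
    - [[0.8,-0.1,0],0]
    - [[0.8,-0.1,0],0]
    - [[0.8,-0.1,0],0]
    - [[0.8,-0.1,0],0]
    - [[0.8,-0.1,0],0]
    - [[0.8,-0.1,0],0]
    - [[0.8,-0.1,0],0]
    - [[0.8,-0.1,0],0]
    - [[0.8,-0.1,0],0]
    - [[0.8,-0.1,0],0]
    - [[0.8,-0.1,0],0]
    - [[0.8,-0.1,0],0]
    - [[0.8,-0.1,0],0]
    - [[0.8,-0.1,0],0]
    - [[0.8,-0.1,0],0]
    - [[0.8,-0.1,0],0]

```text
time_s: 20.88
ee_pos: [0.5358, 0.0596, 0.1772]
eef_rot: [0.224, 3.134, 0.0]
ft_force: [-2.9, 0.7, 1.7]
grip_width: 0.012
gripper_force: 29.9
```

Emit:
play_rows:
  plan:
    - [[0,0,0],0]
    - [[0,0,0],0]
    - [[0,0,0],0]
    - [[0,0,0],0]
    - [[0,0,0],0]
    - [[0,0,0],0]
    - [[0,0,0],0]
    - [[0,0,0],0]

```text
time_s: 21.55
ee_pos: [0.5358, 0.0596, 0.1772]
eef_rot: [0.224, 3.134, -0.0]
ft_force: [-2.9, 1.7, 1.1]
grip_width: 0.0116
gripper_force: 29.9
```

Emit:
play_rows:
  plan:
    - [[-5,0.7,1],0]
    - [[-12,2,3],0]
    - [[-14,2,25],0]
    - [[-14,2,50],0]
    - [[-6,175,64],0]
    - [[-6,175,64],0]
    - [[-6,175,64],0]
    - [[-6,175,64],0]
    - [[-6,175,64],0]
    - [[-6,175,64],0]
    - [[-6,175,64],0]

```text
time_s: 22.47
ee_pos: [0.5295, 0.2343, 0.2409]
eef_rot: [-0.223, -3.134, 0.001]
ft_force: [0.6, -0.0, -0.5]
grip_width: 0.012
gripper_force: 29.9
```

```bash
python3 - <<'E'
from h import *
import pickle
d=grab("wrist"); pickle.dump(d,open("w4.pkl","wb"));s=state();print(s["ee_pos"],s["ft_force"].round(1))
p=proj(d,[.468,.2415,.03])[0];print(p)
x,y=int(p[0])-65,int(p[1])-45;x=max(x,0);y=max(y,0);print(x,y)
cv2.imwrite("pics/c5.png",cv2.resize(d["img"][y:y+130,x:x+150],None,fx=4.5,fy=4.5,interpolation=cv2.INTER_CUBIC))
E
```

```text
[0.52964562 0.23351898 0.24092835] [-0.7 -0.5 -1.4]
[317.08150779 109.86974748]
252 64
```

View pics/c5.png

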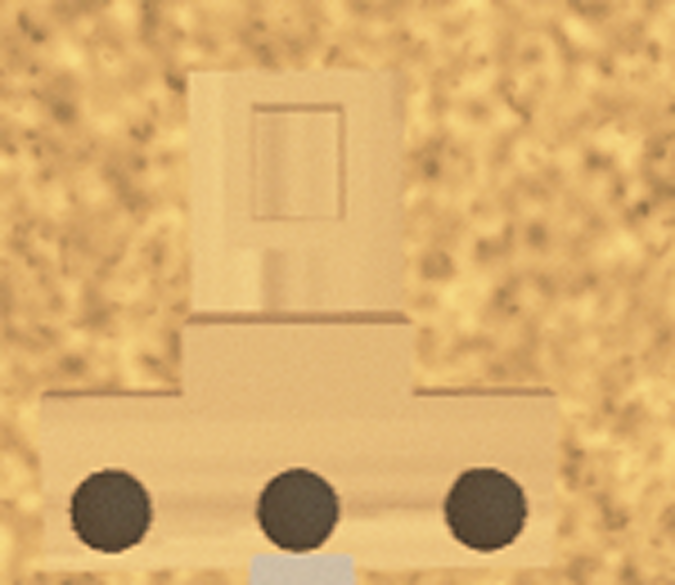

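The pocket rim spans crop (251,104)-(344,219), and the tips lie at crop (111,510),(298,510),(486,509). The grey leaf shows below them.

```bash
python3 - <<'E'
from h import *
import pickle
d=pickle.load(open("w4.pkl","rb"));c=lambda p:np.array(p)/4.5+[252,64]
T=onz(d,c([(111,510),(298,510),(486,509)]),.042);v=T[2]-T[0];yaw=np.arctan2(v[1],v[0])-np.pi/2
ex=np.array([np.cos(yaw),np.sin(yaw),0]);print(np.degrees(yaw),"A",T.mean(0)-.053*ex)
P=onz(d,c([(251,104),(344,104),(344,219),(251,219)]),.026);print(np.linalg.norm(P[1]-P[0]),np.linalg.norm(P[2]-P[1]),"B",P.mean(0)+.008*ex)
S=(T.mean(0)-.053*ex+P.mean(0)+.008*ex)/2;s=state();print("move",(S+.006*ex-s["ee_pos"])[:2]*1000,s["ee_pos"],s["eef_rot"])
# held leaf's near top strip seen at bottom of crop
print(onz(d,c([(251,556),(353,556)]),s["ee_pos"][2]-.0784+.0))
E
```

```text
-7.969759642497505 A [0.4671945  0.24244144 0.042     ]
0.0163952193701015 0.019853618309673124 B [0.4684289 0.2422839 0.026    ]
move [-55.89186761   8.01178452] [0.52964562 0.23351898 0.24092835] [-2.25119847e-01 -3.13318348e+00  9.96289136e-04]
[[0.5003634  0.23300524 0.16252835]
 [0.50183247 0.24329752 0.16252835]]
```

Emit:
play_rows:
  plan:
    - [[-56,8,-40],0]
    - [[-56,8,-60],0]
    - [[-56,8,-80],0]
    - [[-56,8,-80],0]
    - [[-56,8,-80],0]
    - [[-56,8,-80],0]
    - [[-56,8,-80],0]

```text
time_s: 23.1
ee_pos: [0.4751, 0.2422, 0.1627]
eef_rot: [0.226, 3.13, 0.002]
ft_force: [-0.2, 0.3, -0.5]
grip_width: 0.0118
gripper_force: 29.9
```

```bash
python3 s.py
```

```text
[-0.29  0.58 -0.84] [0.54 0.83 0.35] [0.4739 0.2426 0.1614] [-0.03 -0.02  0.  ] 23.45
```

Emit:
play_rows:
  plan:
    - [[0,-1,-10],0]
    - [[0,-1,-20],0]
    - [[0,-1,-24],0]
    - [[0,-1,-24],0]
    - [[0,-1,-26],0]
    - [[0,-1,-28],0]
    - [[0,-1,-30],0]
    - [[0,-1,-30],0]
    - [[0,-1,-30],0]

```text
time_s: 24.25
ee_pos: [0.4738, 0.2416, 0.1312]
eef_rot: [0.224, 3.134, 0.0]
ft_force: [-0.8, 1.0, -0.2]
grip_width: 0.0115
gripper_force: 29.9
```

Cheek is below the rim without force; continue.

Emit:
play_rows:
  plan:
    - [[0,0,-2],0]
    - [[0,0,-4],0]
    - [[0,0,-6],0]
    - [[0,0,-8],0]
    - [[0,0,-8],0]
    - [[0,0,-8],0]

```text
time_s: 24.75
ee_pos: [0.4738, 0.2416, 0.123]
eef_rot: [-0.224, -3.133, 0.0]
ft_force: [-0.1, 0.2, -0.5]
grip_width: 0.0119
gripper_force: 29.9
```

Emit:
play_rows:
  plan:
    - [[0,0,-1],0]
    - [[0,0,-2],0]
    - [[0,0,-2],0]
    - [[0,0,-2],0]

```text
time_s: 25.08
ee_pos: [0.4738, 0.2416, 0.1211]
eef_rot: [-0.224, -3.133, 0.0]
ft_force: [-0.7, -0.5, 0.1]
grip_width: 0.0119
gripper_force: 29.9
```

Emit:
play_rows:
  plan:
    - [[0,0,-0.5],0]
    - [[0,0,-1],0]
    - [[0,0,-1],0]
    - [[0,0,-1],0]

```text
time_s: 25.42
ee_pos: [0.4739, 0.2416, 0.1204]
eef_rot: [0.224, 3.133, 0.0]
ft_force: [-1.2, 0.1, 3.4]
grip_width: 0.0119
gripper_force: 29.9
```

```bash
python3 s.py
```

```text
[-1.46 -0.23  4.37] [0.66 0.35 0.81] [0.4739 0.2416 0.1204] [-0.06  0.24  0.02] 25.7667
```

Bearing on the ledge at the expected height. Release and withdraw.

Emit:
play_rows:
  plan:
    - [[0,0,0.5],0]
    - [[0,0,0.5],0]
    - [[0,0,0.5],0]
    - [[0,0,0.5],0]
    - [[0,0,0.5],0]
    - [[0,0,0.5],0]
  claw: -0.3

```text
time_s: 26.32
ee_pos: [0.4738, 0.2416, 0.1205]
eef_rot: [-0.224, -3.133, 0.0]
ft_force: [0.9, 0.3, -0.8]
grip_width: 0.0308
gripper_force: 0.0
```

Emit:
play_rows:
  plan:
    - [[0,0,5],0]
    - [[0,0,15],0]
    - [[0,0,40],0]
    - [[0,0,75],0]
    - [[0,0,110],0]
    - [[40,0,130],0]
    - [[55,0,130],0]
    - [[55,0,130],0]
    - [[55,0,130],0]
    - [[55,0,130],0]

```text
time_s: 27.15
ee_pos: [0.5279, 0.2416, 0.2505]
eef_rot: [-0.224, -3.132, 0.001]
ft_force: [-0.3, -0.2, 0.1]
grip_width: 0.031
gripper_force: 0.0
```

```bash
python3 - <<'E'
from h import *
s=state();d=grab("wrist");print(s["ee_pos"],s["ft_force"].round(1),s["grip_width"])
a=np.radians(-8);ex=np.array([np.cos(a),np.sin(a),0]);ey=np.array([-ex[1],ex[0],0]);O=np.array([.4678,.2424,.087])
print("expected top corners",proj(d,[O-.016*ex-.006*ey,O-.016*ex+.006*ey,O+.028*ex+.006*ey,O+.028*ex-.006*ey]).round(0).tolist())
hsv=cv2.cvtColor(d["img"],cv2.COLOR_BGR2HSV);m=((hsv[...,1]<45)&(hsv[...,2]>110)).astype(np.uint8)
for c in cv2.findContours(m,cv2.RETR_EXTERNAL,cv2.CHAIN_APPROX_SIMPLE)[0]:
    if cv2.contourArea(c)>250: print(cv2.contourArea(c),cv2.minAreaRect(c),cv2.approxPolyDP(c,3,True).reshape(-1,2).tolist())
E
```

```text
[0.52794372 0.24157619 0.25049472] [-0.3 -0.2  0.1] 0.03101171356858821
expected top corners [[298.0, 90.0], [316.0, 90.0], [317.0, 156.0], [299.0, 156.0]]
718.0 ((266.4999694824219, 358.4999694824219), (26.999996185302734, 46.99999237060547), 90.0) [[243, 371], [290, 372], [265, 345], [247, 358]]
637.5 ((36.99271774291992, 313.7255554199219), (74.38065338134766, 12.219449043273926), 1.847610354423523) [[0, 307], [0, 315], [6, 312], [10, 318], [21, 315], [28, 319], [39, 316], [42, 320], [74, 320], [72, 309]]
702.0 ((600.50830078125, 313.7410888671875), (13.164590835571289, 77.47120666503906), 88.02507019042969) [[639, 306], [564, 309], [562, 321], [574, 320], [574, 316], [581, 321], [599, 316], [600, 320], [613, 314], [613, 318], [618, 318], [616, 314], [624, 318], [626, 313], [628, 317], [637, 317]]
1762.5 ((262.6298522949219, 316.60430908203125), (103.17604064941406, 26.618553161621094), 1.9091522693634033) [[212, 324], [217, 326], [234, 323], [241, 328], [245, 325], [246, 329], [255, 325], [265, 330], [291, 330], [293, 325], [295, 331], [310, 330], [304, 326], [314, 324], [305, 31
[... 243 characters left out ...]
5, 243], [183, 237], [185, 241], [181, 232], [184, 229], [179, 230], [184, 227], [180, 221], [183, 217], [179, 220], [178, 208], [170, 214], [173, 207], [170, 208], [170, 202], [166, 206], [164, 203], [168, 202], [163, 200], [168, 198], [160, 204], [162, 198], [154, 203], [159, 198], [150, 201], [149, 197], [148, 201], [146, 197]]
1080.5 ((307.5, 122.5), (65.0, 17.0), 90.0) [[299, 90], [299, 155], [315, 155], [316, 90]]
5507.5 ((121.0, 38.5), (77.0, 110.0), 90.0) [[67, 1], [67, 23], [76, 48], [89, 63], [108, 74], [127, 77], [146, 73], [157, 66], [173, 43], [174, 0], [172, 41], [151, 66], [157, 42], [153, 31], [145, 38], [150, 20], [143, 6], [124, 1], [113, 9], [108, 23], [107, 11], [114, 0]]
```

The leaf's top face at (299,90)-(316,155) matches the prediction (298,90)-(317,156), so it stands upright and home.

```bash
python3 -c "
from plant import *
print(sign_off())"
```

```text
the job is handed in; nothing more can be done
None
```

I held the 10 mm leaf on the case's front top edge for over two seconds with about 3 N each way, then stood it home in the wooden holder's free slot and let go, and handed the job in at about 27 s; I have not seen the verdict.

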